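Shorten the bench magnifier's telescoping arm by one hole

TASK

The lens of the bench magnifier reaches out too far: shorten its telescoping arm by one hole. Press in the orange sprung button to free the outer tube, start the tube toward the post, let the button up again well before the next hole, and keep pushing gently until it clicks out by itself in that very next hole, not the one after. Never lean hard on the arm, leave the things round it where they are, and let go at the end.

Things in the scene. Friction and masses are not known exactly. Their poses are not given: they have to be found in the camera images.
- stand: bench magnifier, fixed to the bench: dark steel foot 100 x 96 x 14 mm, post 99 mm high in its middle. Origin on the bench under the post, z up. A level square aluminium bar (14 mm) runs out from the post along the stand's +y, axis 85 mm above the bench; the grey outer tube slides on it. The lock holes are in the bar's underside, out of sight. Forces on the magnifier must stay below 25 N.
- collar_top (a point): centre of the flat top of the black collar at the near end of the grey outer tube (tube 22 mm square, 135 mm long): 99 mm above the bench, 130 mm from the post along the stand's +y at the start. Collar 34 mm wide (x), 48 mm long (y). The orange button comes up through this point; the collar moves with the tube.
- button_top (a point): middle of the top of the orange lock button: 17 mm wide, 10.5 mm proud of the collar's top when out (109.5 mm above the bench). It travels straight down and moves with the tube. A shut fingertip can press it with its edge near the thumb tab; above the tube on the side away from the post there is free room for the fingers.
- tab_face (a point): on the face that looks away from the post (stand's +y) of the black thumb tab upright on the collar: tab 30 mm wide (x), 7 mm thick, its face 17 mm from the button's centre, on the post's side, rising to 128 mm above the bench; this point is 119 mm above the bench. Pushing this face toward the post (stand's -y) slides the tube in.
- lens_centre (a point): centre of the lens at the far end of the outer tube, in a level black ring 84 mm wide and 12 mm high, 85 mm above the bench, 168 mm beyond the button along the stand's +y; moves with the tube
- lock_button (a joint): how far the button is pressed, in m: 0 out (locked in a hole), 0.0065 bottomed; 3 N to start, 6.3 N to bottom. The lock pin clears the hole from 0.0046 on. Between holes the bar keeps it in at 0.0045 with no finger on it; it springs out by itself when a hole comes over the pin, and the tube then stops dead (play 1.5 mm each way). If kept pressed it passes the hole.
- outer_tube (a joint): how far the outer tube has been slid in toward the post (stand's -y), in m: within 1.5 mm of 0 in the first hole; sliding takes about 2 to 3 N. The next hole lies somewhere between 0.032 and 0.053 (it differs each time and has to be felt), the hole after it 0.030 farther on.
- dish_stones: bystander: shallow round dish with small stones in it, 61 mm wide, 10 mm high, on the bench below the far end of the outer tube; origin under its centre
- cream_tin: bystander: cream tin box, 59 x 82 x 31 mm; origin under its centre
- red_pliers: bystander: pliers with red handles lying flat, 53 x 102 x 12 mm; origin under its centre
- dark_box: bystander: dark wooden box, 45 x 75 x 26 mm; origin under its centre

How it is judged:
On the way, in this order (a step that is already met when the one before it is completed fails the run):
1. the button is pressed in far enough to free the tube, still at the first hole (value of joint lock_button above 0.0043 m and value of joint outer_tube below 0.005 m).
2. the tube has left the first hole (value of joint outer_tube above 0.01 m).
At the end, for the whole second after the job is handed in: The tube stands still in the next hole (slid in by 28 to 57 mm, where only that hole can lie) and the button has sprung out again to within 1.5 mm (value of joint lock_button below 0.0015 m and value of joint outer_tube between 0.028 and 0.057 m and velocity of joint outer_tube between -0.005 and 0.005 m/s); the robot touches nothing.
It fails at once if the magnifier is loaded by the robot with more than 25 N (contact force between stand and the arm above 25 N or contact force between stand and the fingers above 25 N).
It fails at once if the button is still held down by the robot as the tube comes to the next hole (value of joint outer_tube above 0.03 m and value of joint lock_button above 0.0055 m).
It fails at once if the tube goes past the next hole (value of joint outer_tube above 0.06 m).
It fails at once if a bystander is moved by more than 15 mm (distance of any of dish_stones, cream_tin, red_pliers, dark_box from where it was at the start of the episode above 0.015 m).
It also fails if it takes over 48 s, if anything falls off the work surface, if the arm or the gripper's body presses on something with over 40 N, if the wrist force passes 120 N, or if a joint passes its speed limit or range.

ROBOT

A 6-joint arm with a two-finger parallel gripper is mounted at the origin on a cart in front of the work surface, level with it; the furniture and walls round the work are solid. World frame = base frame: x ahead of the robot, y to its left, z up, the work surface at z = 0. Lengths are in m, angles in rad, forces in N, time in s.
With the tool pointing down it reaches from about 0.35 to 0.775 m from the base axis. Payload 5.5 kg.
Tool frame: the origin (TCP) lies at the very end of the fingers, on their centre line; the grasp point (between the pads) lies 19 mm behind it; z points along the fingers, x is the direction in which the jaws open and shut, and the axes are right-handed (so a half turn about z gives the same grasp; the last joint's range is limited). The gripper opens to 85 mm and grips with 20 to 120 N. Pads are 22 mm wide; open, the fingers measure 114 mm over their backs; the gripper's body (76 mm by 85 mm) begins 54 mm behind the grasp point. The pads swing forward as they close: fully open they stand 13 mm farther back than shut.
Start: joints at [1.185, 0.313, 0.046, 1.304, 0, 1.431], TCP at [0.14, 0.558, 0.231] pointing down, gripper open.
Joint ranges: [-2.76, 2.76], [-0.86, 1.69], [-1.03, 1.26], [-2.2, 2.34], [-1.47, 1.5], [-3.14, 3.14]. Speed limits (rad/s): [2.57, 2.57, 3.14, 3.14, 3.14, 3.14].

INTERFACE

Orientations are given as a unit quaternion [w, x, y, z].
In Python, from workcell import monitor, eyes, ticket gives the robot as it stands.
- The arm moves only by the tool send_rows, never from a script. Its argument "targets" is a list of rows, each a list of 5 numbers: the shift along the world's x, y, z in m, then the turn about the world's z in degrees, then the closure in counts, from 0 (fully open) to 255 (shut). A call has 1 to 12 rows; each row shifts and turns the commanded pose from where the row before left it; what a row does not reach is not made up. A row lasts 1/10 s, in which the tool goes at most 50 mm and 8.59 degrees, less where a joint would pass 70% of its speed; a pose out of reach is approached as far as the arm can. A call is refused whole if a number of a shift passes 0.05 or a number of a turn 8.59, either way. A call with a gripper value outside its range is refused whole. The fingers move at their own pace and stop on an object; "newtons" is the grip in N (left out, the last holds). Time passes only in rows, so rows that do not move let the fingers close. It gives the time, the measured TCP pose, the force and the opening at its end, in the units of the state.
- monitor.get_state(): the state, without advancing time (a new reading comes with each control period).
- eyes.read_camera(name): name is "side" or "top"; returns a dict with "img" (384x512x3 uint8, red, green, blue), "z_map" (384x512 float32, m along the optical axis (not along the pixel's ray), 0 where there is no reading), "camera_matrix" (3x3 intrinsics, pixels), "k1" (the pictures are not rectified: a ray, as slopes to the right and down, at radius r is drawn at 1 + k1 r^2 times it, then the intrinsics apply), "pose" (4x4, takes a point from camera to world coordinates). Camera axes: x right, y down, z forward; pixel columns grow to the right and rows downward; lengths in m; the calibration is good to about 2 mm. A picture is of the moment at which its call begins.
- ticket.hand_in(): hands the job in, once; it reports no verdict.
Trained networks look in the newest picture that a camera, given by its name, has taken for a name from the list of things; names that differ only in an ending like _2 or _b are one class to them, and where a whole thing is asked for, a point or a joint stands for the part that bears it (a point fixed in the world has none). Each returns a list of dicts, best first, with "conf" (0 to 1); they miss things now and then, are a little off and sometimes report something else, mostly with a low value. They report only what shows in the picture. A call takes as long as a camera call.
- eyes.spot_in(name, camera): "xyz" ([x, y, z] in m, in world coordinates, good to about 4 mm: the middle of the surface that is visible of it).
- eyes.tip_of(name, camera): "xyz" ([x, y, z] in m, in world coordinates, good to about 4 mm: a listed point, or the origin of a listed thing).
The state is a dict: "clock": time; "joint_pos": joint angles; "qvel": joint speeds; "tau": joint torques, N m; "tcp_pos": TCP position; "orientation": TCP orientation; "wrist_force": force on the tool from outside, world axes, zero at the start; "ft_torque": the same for the moment, N m; "finger_gap": finger opening in m.
Only numpy, scipy, OpenCV 4.12 (cv2) and the standard library are available. Lean on these libraries where they do the work, as an engineer would, in place of code of your own. Each camera call takes 0.05 s, during which the arm holds its last target.

## Working session

There is one attempt and no reset: what is moved stays moved. The work goes in short steps, Python scripts to look and compute and a tool call to move; the robot and the scene stay as the last step left them, time stands still between calls to the robot, and variables do not carry over. Pictures are saved under pics/ and viewed, and the job is handed in when it is done.

Besides the shell and the picture viewer there is one more tool, called after "Emit:" in YAML: its name, and indented under it one key for each argument. send_rows: Moves the arm, as the interface text tells. Its arguments: {"type":"object","properties":{"targets":{"type":"array"},"newtons":{"type":"number"}},"required":["targets"]}

```bash
mkdir -p pics; python3 - <<'E'
from workcell import monitor, eyes
import cv2
s=monitor.get_state(); print({k:(s[k] if not hasattr(s[k],'round') else s[k]) for k in s})
for c in ["side","top"]:
    r=eyes.read_camera(c); cv2.imwrite(f"pics/{c}0.png",r["img"][:,:,::-1])
    print(c,r["camera_matrix"],r["k1"],r["pose"])
    for n in ["stand","collar_top","button_top","tab_face","lens_centre","dish_stones","cream_tin","red_pliers","dark_box"]:
        print(n,[(x["conf"],x["xyz"]) for x in eyes.tip_of(n,c)[:2]])
print(monitor.get_state()["clock"])
E
```

```text
{'clock': 0.0, 'joint_pos': array([ 1.18540394e+00,  3.14007397e-01,  4.49578371e-02,  1.30357488e+00,
       -3.19396488e-07,  1.43121506e+00]), 'qvel': array([ 5.69854609e-04, -2.39958920e-04, -2.91249809e-05, -9.90801074e-06,
       -5.07255161e-04,  2.67484523e-04]), 'tau': array([ 2.35735155e-03, -4.80625427e+01,  2.98531294e+01,  1.93099090e-02,
        1.12623632e-04,  1.29372417e-06]), 'tcp_pos': array([0.1397275 , 0.55723822, 0.23039623]), 'orientation': array([ 4.56621599e-04,  7.88461192e-01,  6.15083826e-01, -7.91829121e-04]), 'wrist_force': array([ 0.55585752, -0.49452939,  0.51947169]), 'ft_torque': array([-0.00661109, -0.06270274,  0.03085316]), 'finger_gap': 0.0857773399349811}
side [[384.64545804   0.         253.56747449]
 [  0.         384.64545804 197.0003048 ]
 [  0.           0.           1.        ]] -0.03163677683172796 [[ 9.05195626e-01 -1.50653620e-01  3.97396987e-01  1.74030563e-01]
 [-4.24994992e-01 -3.20067451e-01  8.46720782e-01 -7.13233421e-01]
 [-3.67709985e-04 -9.35339678e-01 -3.53750691e-01  3.88674941e-01]
 [ 0.00000000e+00  0.00000000e+00  0.000000
[... 513 characters left out ...]
0338510838106 [[-7.46081486e-03 -9.94876511e-01  1.00821940e-01  4.35858181e-01]
 [-9.99971672e-01  7.52313920e-03  2.37953816e-04  1.77238956e-02]
 [-9.95232147e-04 -1.00817308e-01 -9.94904458e-01  1.20520447e+00]
 [ 0.00000000e+00  0.00000000e+00  0.00000000e+00  1.00000000e+00]]
stand [(0.84, [0.4852, -0.1785, 0.0005]), (0.52, [0.446, 0.1203, 0.0848])]
collar_top [(0.95, [0.4698, -0.0443, 0.0996])]
button_top [(0.57, [0.4699, -0.048, 0.1062])]
tab_face [(0.78, [0.4692, -0.0625, 0.1225])]
lens_centre [(0.56, [0.4451, 0.1183, 0.0867])]
dish_stones [(0.59, [0.4585, 0.0571, -0.0054])]
cream_tin []
red_pliers [(0.86, [0.3541, -0.0577, 0.0026])]
dark_box [(0.65, [0.5683, -0.0274, -0.0009])]
1.0
```

View pics/side0.png

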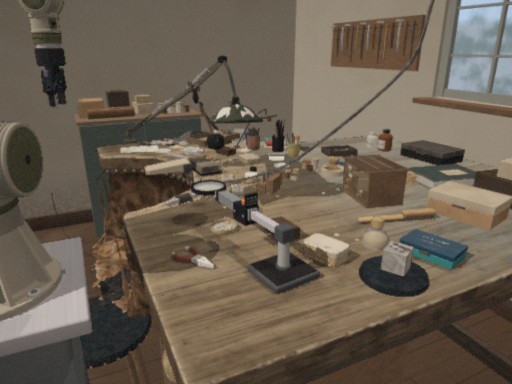

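View pics/top0.png

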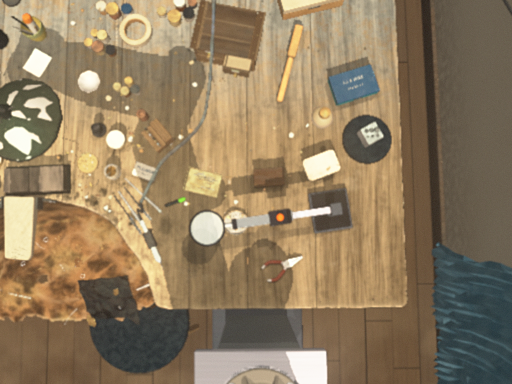

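```bash
cat > h.py <<'E'
from workcell import monitor, eyes
import cv2, numpy as np
def pts(r):
    K=r["camera_matrix"];H,W=r["z_map"].shape
    u,v=np.meshgrid(np.arange(W),np.arange(H))
    d=np.array([r["k1"],0,0,0.])
    p=cv2.undistortPoints(np.stack([u,v],-1).reshape(-1,1,2).astype(float),K,d).reshape(H,W,2)
    return p
def cloud(r):
    p=pts(r); z=r["z_map"][...,None]
    c=np.concatenate([p*z,z],-1)
    return c@r["pose"][:3,:3].T+r["pose"][:3,3]
def at_z(r,uv,z):
    p=cv2.undistortPoints(np.array([[uv]],float),r["camera_matrix"],np.array([r["k1"],0,0,0.])).ravel()
    d=r["pose"][:3,:3]@np.r_[p,1]; o=r["pose"][:3,3]
    return o+d*(z-o[2])/d[2]
def ray(r,uv):
    p=cv2.undistortPoints(np.array([[uv]],float),r["camera_matrix"],np.array([r["k1"],0,0,0.])).ravel()
    d=r["pose"][:3,:3]@np.r_[p,1]; return r["pose"][:3,3],d/np.linalg.norm(d)
def orange(img,c,w=60):
    hsv=cv2.cvtColor(img,cv2.COLOR_RGB2HSV)
    m=((hsv[...,0]<16)&(hsv[...,1]>190)&(hsv[...,2]>150))
    return m
E
python3 - <<'E'
from h import *
R={}
for c,box in [("side",(180,225,225,260)),("top",(205,230,265,295))]:
    r=eyes.read_camera(c);R[c]=r
    m=orange(r["img"],0); mm=np.zeros_like(m); mm[box[0]:box[1],box[2]:box[3]]=m[box[0]:box[1],box[2]:box[3]]
    v,u=np.nonzero(mm); P=cloud(r)
    print(c,len(u),u.mean(),v.mean(),np.median(P[mm],0),at_z(r,(u.mean(),v.mean()),.1095))
    R[c+'uv']=(u.mean(),v.mean())
    cv2.imwrite(f"pics/{c}z.png",cv2.resize(r["img"][box[0]-40:box[1]+40,box[2]-60:box[3]+60,::-1],None,fx=4,fy=4))
o1,d1=ray(R["side"],R["sideuv"]);o2,d2=ray(R["top"],R["topuv"])
t=np.linalg.lstsq(np.c_[d1,-d2],o2-o1,rcond=None)[0]
print("tri",o1+t[0]*d1,o2+t[1]*d2)
r=R["top"];P=cloud(r)
# bar/tube/lens line
m=(abs(P[...,2]-.09)<.02)&(abs(P[...,0]-.468)<.08)&(P[...,1]>-.2)&(P[...,1]<.18)&(r["z_map"]>0)
q=P[m][:,:3]
for y0 in np.arange(-.2,.18,.02):
    k=q[(q[:,1]>=y0)&(q[:,1]<y0+.02)]
    if len(k): print(round(y0+.01,2),len(k),((k[:,0].min()+k[:,0].max())/2).round(4),np.median(k[:,2]).round(4))
# high obstacles
hi=(P[...,2]>.14)&(P[...,1]>-.2)&(P[...,1]<.65)&(P[...,0]>.0)&(P[...,0]<.7)&(r["z_map"]>0)
h=P[hi]; print(len(h)); 
for k in h[::max(1,len(h)//25)]: print(k.round(3))
E
```

```text
side 0 nan nan [nan nan nan] [nan nan nan]
top 25 279.76 216.6 [ 0.4715155  -0.04695603  0.10765766] [ 0.47032234 -0.04654371  0.1095    ]
 ** On entry to DLASCL parameter number  4 had an illegal value
 ** On entry to DLASCL parameter number  4 had an illegal value
 ** On entry to DLASCL parameter number  4 had an illegal value
 ** On entry to DLASCL parameter number  4 had an illegal value
 ** On entry to DLASCL parameter number  5 had an illegal value
 ** On entry to DLASCL parameter number  4 had an illegal value<stdin>:7: RuntimeWarning: Mean of empty slice.
  ret = ret.dtype.type(ret / rcount)
  return _methods._mean(a, axis=axis, dtype=dtype,
  ret = um.true_divide(
<stdin>:8: RuntimeWarning: Mean of empty slice.
Traceback (most recent call last):
numpy.linalg.LinAlgError: SVD did not converge in Linear Least Squares
```

View pics/topz.png

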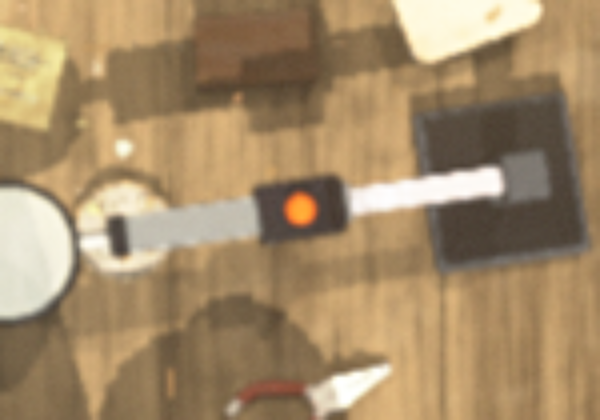

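View pics/sidez.png

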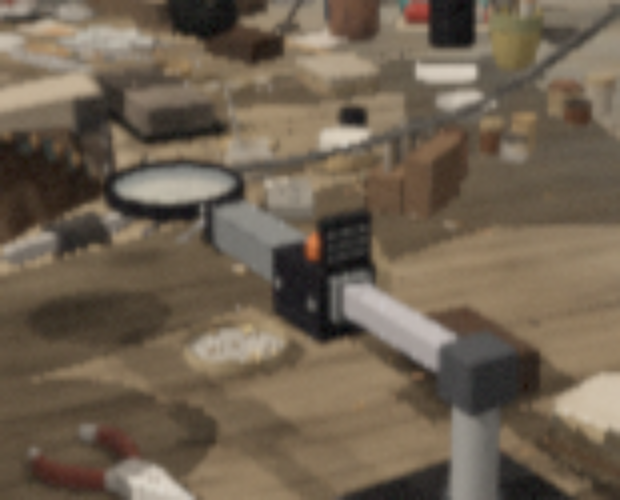

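```bash
python3 - <<'E'
from h import *
r=eyes.read_camera("top");P=cloud(r)
def g(cu,cv_): return (cu/4+205,cv_/4+165)
# button at z .1095 (crop coords), post top .099, lens .091
b=at_z(r,(279.8,216.7),.1095)
p=at_z(r,g(525,176),.099); l=at_z(r,(207,228),.091)
print("b",b,"post",p,"lens",l, np.linalg.norm((b-p)[:2]),np.linalg.norm((l-b)[:2]))
for a,c in[(p,l),(b,l),(p,b)]:
    d=(c-a)[:2]; print(np.degrees(np.arctan2(-d[0],d[1])))
m=(abs(P[...,2]-.09)<.012)&(abs(P[...,0]-.468)<.05)&(P[...,1]>-.17)&(P[...,1]<.06)&(r["z_map"]>0)
q=P[m];
X=[]
for y0 in np.arange(-.15,.06,.015):
    k=q[(q[:,1]>=y0)&(q[:,1]<y0+.015)]
    if len(k): print(round(y0+.0075,4),len(k),((k[:,0].min()+k[:,0].max())/2).round(4),np.median(k[:,2]).round(4))
hi=(P[...,2]>.14)&(P[...,1]>-.25)&(P[...,1]<.65)&(P[...,0]>.0)&(P[...,0]<.75)&(r["z_map"]>0)
h=P[hi]; print(len(h))
for k in h[::max(1,len(h)//20)]: print(k.round(3))
s=eyes.read_camera("side")
from numpy.linalg import inv
def proj(s,X):
    c=inv(s["pose"])@np.r_[X,1]; return cv2.projectPoints(c[:3].reshape(1,1,3),np.zeros(3),np.zeros(3),s["camera_matrix"],np.array([s["k1"],0,0,0.]))[0].ravel()
print("button in side",proj(s,b), "depth near", cloud(s)[200:205,241:246].reshape(-1,3).round(3)[:12])
E
```

```text
b [ 0.47009753 -0.04663055  0.1095    ] post [ 0.48686976 -0.17573132  0.099     ] lens [0.44620643 0.11847021 0.091     ] 0.13018570071048577 0.166820400956758
7.869328218474316
8.23389566038524
7.402168231066754
-0.1425 41 0.4852 0.092
-0.1275 41 0.4829 0.0922
-0.1125 41 0.4809 0.0923
-0.0975 40 0.4787 0.0929
-0.0825 46 0.4743 0.093
-0.0675 29 0.4731 0.0984
-0.0525 74 0.472 0.0988
-0.0375 72 0.47 0.0987
-0.0225 86 0.4688 0.0972
-0.0075 67 0.4656 0.0961
0.0075 61 0.4634 0.0962
0.0225 68 0.4614 0.0953
0.0375 59 0.4592 0.095
0.0525 73 0.4571 0.0965
4171
[0.75  0.529 0.198]
[0.736 0.497 0.205]
[0.74  0.443 0.169]
[0.719 0.502 0.212]
[0.716 0.468 0.2  ]
[0.714 0.434 0.183]
[0.693 0.517 0.23 ]
[0.69  0.486 0.216]
[0.689 0.447 0.193]
[0.674 0.52  0.225]
[0.669 0.484 0.217]
[0.667 0.447 0.196]
[0.654 0.511 0.217]
[0.652 0.461 0.197]
[0.642 0.511 0.207]
[0.639 0.447 0.183]
[0.629 0.476 0.194]
[0.62  0.489 0.194]
[0.613 0.477 0.185]
[0.603 0.523 0.184]
[0.591 0.503 0.174]
button in side [246.07914577 198.55787905] depth near [[ 0.469 -0.023  0.098]
 [ 0.461 -0.046  0.108]
 [ 0.463 -0.048  0.108]
 [ 0.455 -0.07   0.117]
 [ 0.457 -0.07   0.117]
 [ 0.467 -0.028  0.098]
 [ 0.461 -0.048  0.106]
 [ 0.462 -0.05   0.107]
 [ 0.457 -0.067  0.114]
 [ 0.458 -0.069  0.114]
 [ 0.464 -0.034  0.098]
 [ 0.46  -0.049  0.105]]
```

Emit:
send_rows:
  targets:
    - [0.02,-0.038,0,-8.5,255]
    - [0.02,-0.038,0,-8.5,255]
    - [0.02,-0.038,0,-8.5,255]
    - [0.02,-0.038,0,-8.5,255]
    - [0.02,-0.038,0,-8.5,255]
    - [0.02,-0.038,0,-8.5,255]
    - [0.02,-0.038,0,-8.5,255]
    - [0.02,-0.038,0,-8.5,255]
    - [0.02,-0.038,0,0,255]
    - [0.02,-0.038,0,0,255]
    - [0.02,-0.038,0,0,255]
    - [0.02,-0.038,0,0,255]
  newtons: 20

```text
clock: 2.4
tcp_pos: [0.3805, 0.1001, 0.2317]
orientation: [-0.0, 0.998, 0.069, 0.001]
wrist_force: [1.0, 0.3, 0.3]
finger_gap: 0.0003
```

Emit:
send_rows:
  targets:
    - [0.022,-0.037,0,0,255]
    - [0.022,-0.037,0,0,255]
    - [0.022,-0.037,0,0,255]
    - [0.024,-0.0385,0,0,255]
    - [0,0,-0.03,0,255]
    - [0,0,-0.03,0,255]
    - [0,0,-0.02,0,255]
    - [0,0,0,0,255]
    - [0,0,0,0,255]

```text
clock: 3.3
tcp_pos: [0.4699, -0.0478, 0.1517]
orientation: [-0.0, 0.998, 0.069, -0.0]
wrist_force: [0.1, 0.5, -0.3]
finger_gap: 0.0001
```

```bash
python3 - <<'E'
from h import *
for c,b in [("side",(140,270,165,320)),("top",(165,270,205,355))]:
    r=eyes.read_camera(c)
    cv2.imwrite(f"pics/{c}1.png",cv2.resize(r["img"][b[0]:b[1],b[2]:b[3],::-1],None,fx=5,fy=4.6*5/4.6)[:600])
s=monitor.get_state();print(s["tcp_pos"],s["wrist_force"],s["clock"])
E
```

```text
[ 0.47091671 -0.04788903  0.15278089] [-0.23604196  0.08712085  0.89235154] 3.4
```

View pics/side1.png

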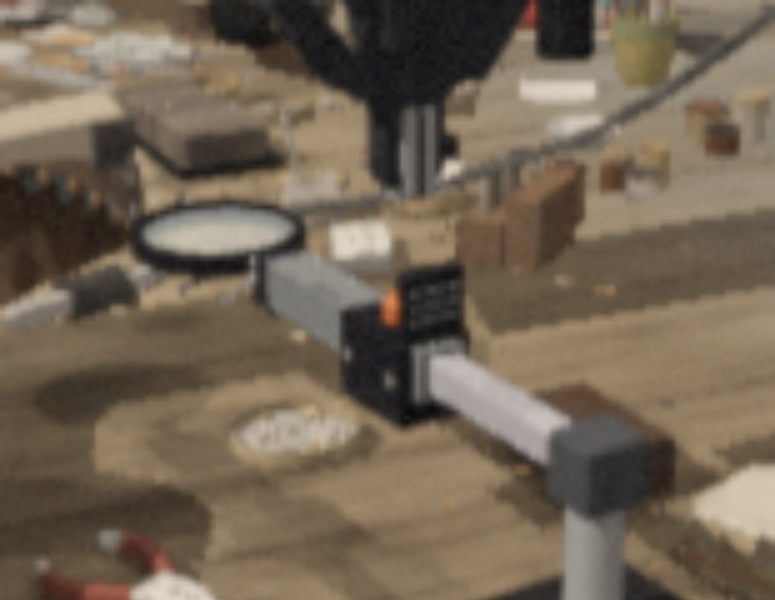

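View pics/top1.png

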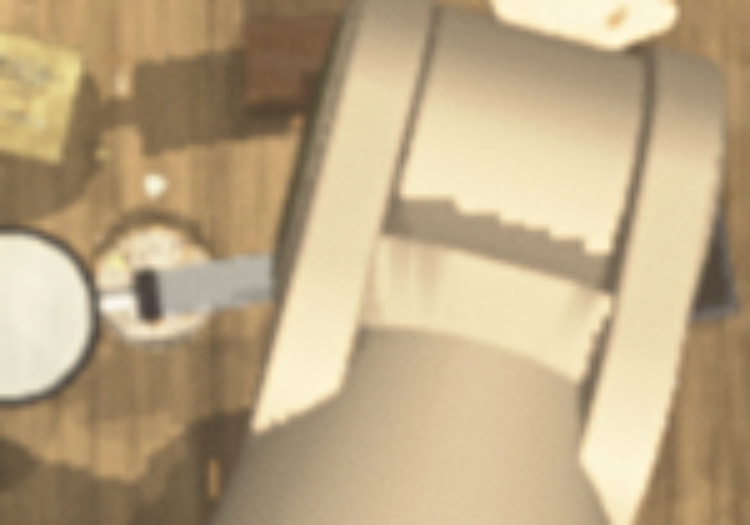

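Emit:
send_rows:
  targets:
    - [0,0,-0.015,0,255]
    - [0,0,-0.012,0,255]
    - [0,0,-0.006,0,255]
    - [0,0,-0.002,0,255]
    - [0,0,-0.001,0,255]
    - [0,0,0,0,255]

```text
clock: 4.0
tcp_pos: [0.4702, -0.0478, 0.1156]
orientation: [0.0, 0.998, 0.069, 0.0]
wrist_force: [-1.3, 0.0, 0.5]
finger_gap: -0.0003
```

Emit:
send_rows:
  targets:
    - [0,0,-0.001,0,255]
    - [0,0,-0.001,0,255]
    - [0,0,-0.001,0,255]
    - [0,0,-0.001,0,255]
    - [0,0,0,0,255]

```text
clock: 4.5
tcp_pos: [0.4698, -0.0477, 0.1112]
orientation: [-0.0, 0.998, 0.069, -0.0]
wrist_force: [0.0, -0.0, 0.1]
finger_gap: 0.0001
```

Emit:
send_rows:
  targets:
    - [0,0,-0.001,0,255]
    - [0,0,-0.001,0,255]
    - [0,0,-0.001,0,255]
    - [0,0,0,0,255]

```text
clock: 4.9
tcp_pos: [0.47, -0.0478, 0.1085]
orientation: [0.0, 0.998, 0.069, 0.0]
wrist_force: [-1.8, -0.3, 3.4]
finger_gap: -0.0002
```

Emit:
send_rows:
  targets:
    - [0,0,-0.001,0,255]
    - [0,0,-0.001,0,255]
    - [0,0,0,0,255]

```text
clock: 5.2
tcp_pos: [0.47, -0.0478, 0.1064]
orientation: [0.0, 0.998, 0.069, 0.0]
wrist_force: [-0.7, -0.4, 4.3]
finger_gap: 0.0
```

Emit:
send_rows:
  targets:
    - [0,0,-0.001,0,255]
    - [0,0,-0.001,0,255]
    - [0,0,-0.0007,0,255]
    - [0,0,0,0,255]

```text
clock: 5.6
tcp_pos: [0.4701, -0.0478, 0.1037]
orientation: [0.0, 0.998, 0.069, 0.0]
wrist_force: [-1.9, 0.2, 5.6]
finger_gap: -0.0002
```

```bash
python3 - <<'E'
from h import *
for i in range(3):
    eyes.read_camera("side")
    s=monitor.get_state();print(s["tcp_pos"].round(4),s["wrist_force"].round(2),s["clock"])
E
```

```text
[ 0.47   -0.0478  0.1037] [-0.82  0.55  5.12] 5.65
[ 0.47   -0.0478  0.1037] [-1.22  0.96  5.46] 5.7
[ 0.4701 -0.0478  0.1037] [-1.58  0.92  6.34] 5.75
```

Emit:
send_rows:
  targets:
    - [0.00014,-0.001,0,0,255]
    - [0.00014,-0.001,0,0,255]
    - [0.00014,-0.001,0,0,255]
    - [0.00014,-0.001,0,0,255]

```text
clock: 6.15
tcp_pos: [0.4706, -0.0515, 0.1037]
orientation: [-0.0, 0.998, 0.069, 0.0]
wrist_force: [-1.8, 1.9, 6.4]
finger_gap: 0.0001
```

Emit:
send_rows:
  targets:
    - [0.00014,-0.001,0,0,255]
    - [0.00014,-0.001,0,0,255]
    - [0.00014,-0.001,0,0,255]
    - [0.00014,-0.001,0,0,255]

```text
clock: 6.55
tcp_pos: [0.4711, -0.0555, 0.1037]
orientation: [-0.0, 0.998, 0.069, 0.0]
wrist_force: [-0.7, 1.9, 5.3]
finger_gap: -0.0001
```

Emit:
send_rows:
  targets:
    - [0.00014,-0.001,0,0,255]
    - [0.00014,-0.001,0,0,255]
    - [0.00014,-0.001,0,0,255]
    - [0.00014,-0.001,0,0,255]
    - [0.00014,-0.001,0,0,255]

```text
clock: 7.05
tcp_pos: [0.4718, -0.0605, 0.1037]
orientation: [-0.0, 0.998, 0.069, 0.0]
wrist_force: [-0.8, 1.4, 5.9]
finger_gap: 0.0
```

```bash
cat >look.py <<'E'
from h import *
import sys
n=sys.argv[1]
r=eyes.read_camera("side"); b=(140,260,165,320)
cv2.imwrite(f"pics/s{n}.png",cv2.resize(r["img"][b[0]:b[1],b[2]:b[3],::-1],None,fx=5,fy=5))
t=eyes.read_camera("top")
P=cloud(t)
# lens ring centre in top: dark ring / network
print([(x["conf"],x["xyz"]) for x in eyes.tip_of("lens_centre","top")[:1]],[(x["conf"],x["xyz"]) for x in eyes.tip_of("lens_centre","side")[:1]])
g=cv2.cvtColor(t["img"],cv2.COLOR_RGB2GRAY)[195:262,170:275]
c=cv2.HoughCircles(cv2.resize(g,None,fx=4,fy=4,interpolation=cv2.INTER_CUBIC),cv2.HOUGH_GRADIENT,1,200,param1=100,param2=20,minRadius=55,maxRadius=85)
if c is not None:
    u=c[0,0]; uv=((u[0]+.5)/4-.5+170,(u[1]+.5)/4-.5+195); print(uv,u[2]/4,at_z(t,uv,.091))
s=monitor.get_state();print(s["tcp_pos"].round(4),s["wrist_force"].round(2),s["clock"])
cv2.imwrite(f"pics/t{n}.png",cv2.resize(t["img"][165:265,160:300,::-1],None,fx=5,fy=5))
E
python3 look.py 2
```

```text
[(0.74, [0.4444, 0.1062, 0.0869])] [(0.63, [0.4504, 0.1059, 0.0891])]
(np.float32(212.0), np.float32(227.0)) 16.15 [0.44839606 0.10707397 0.091     ]
[ 0.4718 -0.0606  0.1037] [-0.52  0.56  6.1 ] 7.25
```

View pics/s2.png

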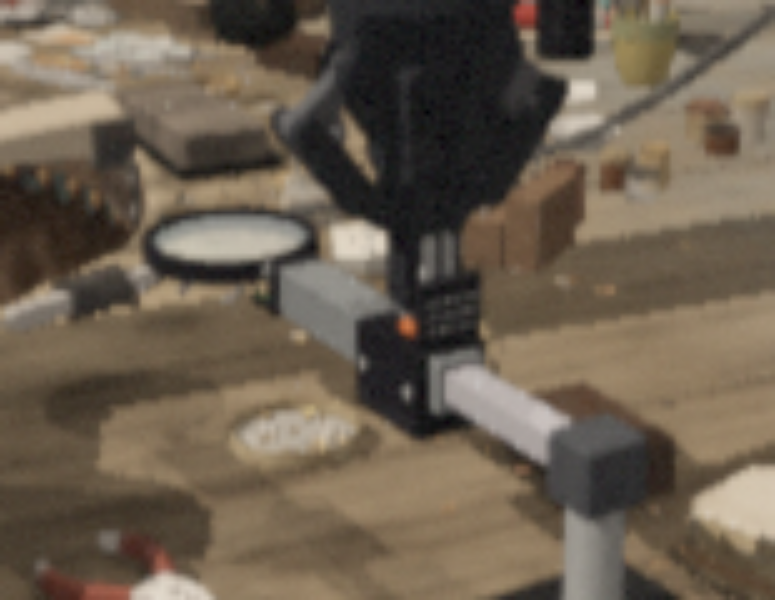

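Emit:
send_rows:
  targets:
    - [0,0,0.003,0,255]
    - [0,0,0.003,0,255]
    - [0,0,0.003,0,255]
    - [0,0,0,0,255]

```text
clock: 7.65
tcp_pos: [0.4719, -0.0608, 0.1129]
orientation: [0.0, 0.998, 0.069, 0.0]
wrist_force: [-0.6, 0.1, -0.2]
finger_gap: 0.0001
```

Emit:
send_rows:
  targets:
    - [0.00014,-0.001,0,0,255]
    - [0.00014,-0.001,0,0,255]
    - [0.00014,-0.001,0,0,255]
    - [0.00014,-0.001,0,0,255]

```text
clock: 8.05
tcp_pos: [0.4722, -0.0647, 0.1125]
orientation: [-0.0, 0.998, 0.069, -0.0]
wrist_force: [-0.0, 4.2, 0.7]
finger_gap: -0.0001
```

Emit:
send_rows:
  targets:
    - [0.00014,-0.001,0,0,255]
    - [0.00014,-0.001,0,0,255]
    - [0.00014,-0.001,0,0,255]

```text
clock: 8.35
tcp_pos: [0.4725, -0.0673, 0.1125]
orientation: [-0.0, 0.998, 0.069, -0.0]
wrist_force: [-0.5, 3.8, 1.3]
finger_gap: 0.0
```

Emit:
send_rows:
  targets:
    - [0.00014,-0.001,0,0,255]
    - [0.00014,-0.001,0,0,255]
    - [0.00014,-0.001,0,0,255]

```text
clock: 8.65
tcp_pos: [0.4731, -0.0707, 0.1125]
orientation: [-0.0, 0.998, 0.069, -0.0]
wrist_force: [-0.1, 2.9, -0.7]
finger_gap: -0.0001
```

```bash
python3 look.py 3
```

```text
[(0.89, [0.4486, 0.1019, 0.0879])] [(0.86, [0.4491, 0.1007, 0.0876])]
(np.float32(215.0), np.float32(226.25)) 16.3 [0.45005053 0.10023476 0.091     ]
[ 0.4731 -0.0709  0.1125] [-0.08  3.39 -1.56] 8.85
```

View pics/s3.png

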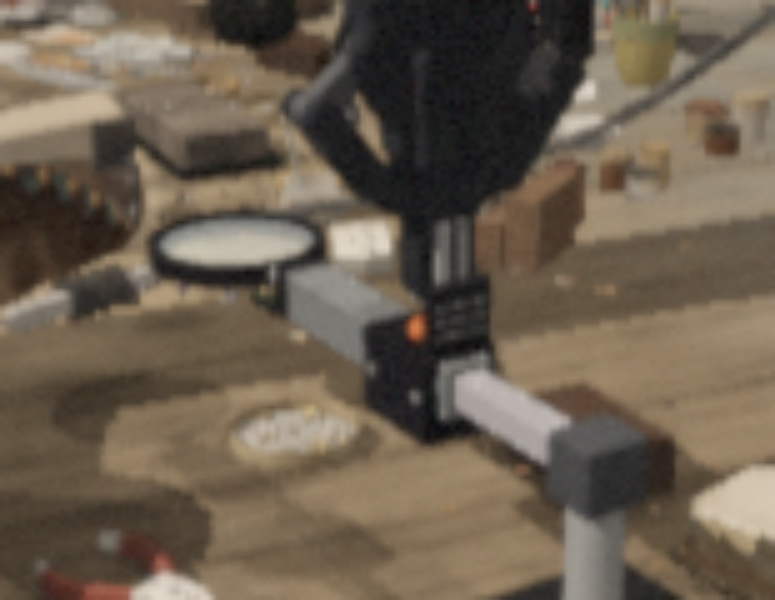

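Emit:
send_rows:
  targets:
    - [0.00014,-0.001,0,0,255]
    - [0.00014,-0.001,0,0,255]
    - [0.00014,-0.001,0,0,255]
    - [0.00014,-0.001,0,0,255]
    - [0.00014,-0.001,0,0,255]
    - [0.00014,-0.001,0,0,255]
    - [0.00014,-0.001,0,0,255]
    - [0.00014,-0.001,0,0,255]
    - [0.00014,-0.001,0,0,255]

```text
clock: 9.75
tcp_pos: [0.4743, -0.0798, 0.1125]
orientation: [-0.0, 0.998, 0.069, -0.0]
wrist_force: [-0.4, 4.7, -2.1]
finger_gap: -0.0
```

Emit:
send_rows:
  targets:
    - [0.0001,-0.0007,0,0,255]
    - [0.0001,-0.0007,0,0,255]
    - [0.0001,-0.0007,0,0,255]

```text
clock: 10.05
tcp_pos: [0.4746, -0.0818, 0.1125]
orientation: [-0.0, 0.998, 0.069, -0.0]
wrist_force: [-0.2, 4.3, -2.6]
finger_gap: 0.0
```

Emit:
send_rows:
  targets:
    - [0.0001,-0.0007,0,0,255]
    - [0.0001,-0.0007,0,0,255]
    - [0.0001,-0.0007,0,0,255]

```text
clock: 10.35
tcp_pos: [0.4749, -0.0839, 0.1126]
orientation: [-0.0, 0.998, 0.069, -0.0]
wrist_force: [-0.7, 4.3, -2.9]
finger_gap: 0.0001
```

Emit:
send_rows:
  targets:
    - [7e-05,-0.0005,0,0,255]
    - [7e-05,-0.0005,0,0,255]
    - [7e-05,-0.0005,0,0,255]

```text
clock: 10.65
tcp_pos: [0.4751, -0.0855, 0.1126]
orientation: [0.0, 0.998, 0.069, -0.0]
wrist_force: [-0.7, 3.5, -2.0]
finger_gap: -0.0003
```

Emit:
send_rows:
  targets:
    - [7e-05,-0.0005,0,0,255]
    - [7e-05,-0.0005,0,0,255]
    - [7e-05,-0.0005,0,0,255]

```text
clock: 10.95
tcp_pos: [0.4754, -0.087, 0.1126]
orientation: [0.0, 0.998, 0.069, -0.0]
wrist_force: [-0.6, 4.4, -2.7]
finger_gap: 0.0
```

Emit:
send_rows:
  targets:
    - [7e-05,-0.0005,0,0,255]
    - [7e-05,-0.0005,0,0,255]
    - [7e-05,-0.0005,0,0,255]

```text
clock: 11.25
tcp_pos: [0.4756, -0.0885, 0.1126]
orientation: [0.0, 0.998, 0.069, -0.0]
wrist_force: [-1.2, 2.7, -1.8]
finger_gap: 0.0001
```

Emit:
send_rows:
  targets:
    - [7e-05,-0.0005,0,0,255]
    - [7e-05,-0.0005,0,0,255]
    - [7e-05,-0.0005,0,0,255]

```text
clock: 11.55
tcp_pos: [0.4759, -0.0901, 0.1127]
orientation: [0.0, 0.998, 0.069, 0.0]
wrist_force: [-2.5, 3.3, -2.2]
finger_gap: 0.0
```

Emit:
send_rows:
  targets:
    - [7e-05,-0.0005,0,0,255]
    - [7e-05,-0.0005,0,0,255]
    - [7e-05,-0.0005,0,0,255]

```text
clock: 11.85
tcp_pos: [0.4762, -0.0916, 0.1127]
orientation: [0.0, 0.998, 0.069, 0.0]
wrist_force: [-1.8, 3.3, 0.3]
finger_gap: -0.0001
```

Emit:
send_rows:
  targets:
    - [7e-05,-0.0005,0,0,255]
    - [7e-05,-0.0005,0,0,255]
    - [7e-05,-0.0005,0,0,255]

```text
clock: 12.15
tcp_pos: [0.4767, -0.0935, 0.1129]
orientation: [0.001, 0.998, 0.069, 0.0]
wrist_force: [-1.1, -0.2, 0.4]
finger_gap: -0.0
```

```bash
python3 look.py 4
```

```text
[] [(0.72, [0.4524, 0.0772, 0.0861])]
(np.float32(224.5), np.float32(225.0)) 18.5 [0.45273437 0.07857326 0.091     ]
[ 0.4769 -0.0935  0.1129] [-1.01  0.29 -0.72] 12.35
```

View pics/s4.png

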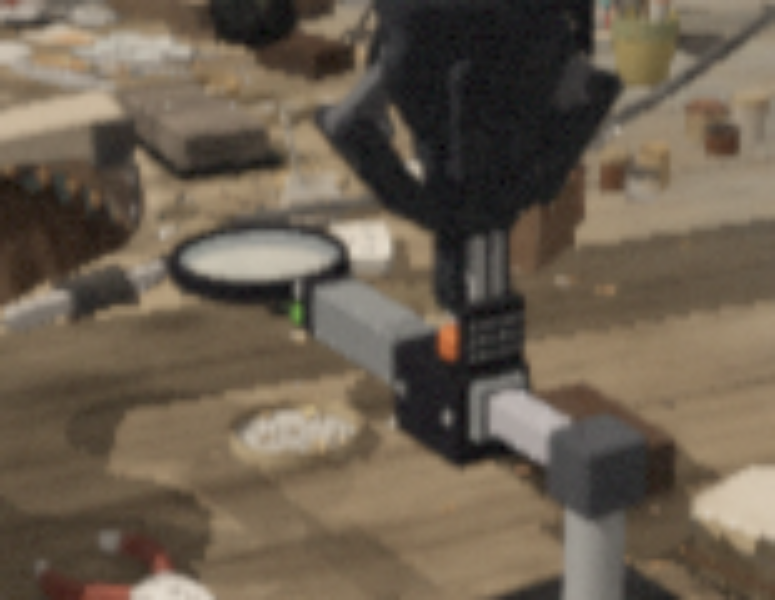

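Emit:
send_rows:
  targets:
    - [7e-05,-0.0005,0,0,255]
    - [7e-05,-0.0005,0,0,255]

```text
clock: 12.55
tcp_pos: [0.477, -0.094, 0.1129]
orientation: [0.0, 0.998, 0.069, 0.001]
wrist_force: [0.6, 2.1, 0.5]
finger_gap: 0.0002
```

Emit:
send_rows:
  targets:
    - [7e-05,-0.0005,0,0,255]
    - [7e-05,-0.0005,0,0,255]

```text
clock: 12.75
tcp_pos: [0.477, -0.095, 0.1128]
orientation: [0.0, 0.998, 0.069, 0.0]
wrist_force: [0.0, 1.8, 0.3]
finger_gap: -0.0
```

Emit:
send_rows:
  targets:
    - [7e-05,-0.0005,0,0,255]
    - [0,0,0,0,255]

```text
clock: 12.95
tcp_pos: [0.4767, -0.0956, 0.1127]
orientation: [0.0, 0.998, 0.069, 0.0]
wrist_force: [0.5, 0.9, 0.3]
finger_gap: 0.0002
```

Emit:
send_rows:
  targets:
    - [7e-05,-0.0005,0,0,255]
    - [7e-05,-0.0005,0,0,255]

```text
clock: 13.15
tcp_pos: [0.4767, -0.0958, 0.1126]
orientation: [-0.001, 0.998, 0.069, 0.0]
wrist_force: [0.2, 5.7, 2.7]
finger_gap: 0.0003
```

```bash
python3 look.py 5
```

```text
[(0.81, [0.4516, 0.0745, 0.0861])] [(0.68, [0.4535, 0.0753, 0.0886])]
(np.float32(226.0), np.float32(226.25)) 17.525 [0.44987025 0.07516091 0.091     ]
[ 0.4767 -0.0958  0.1126] [0.42 6.09 2.19] 13.35
```

View pics/s5.png

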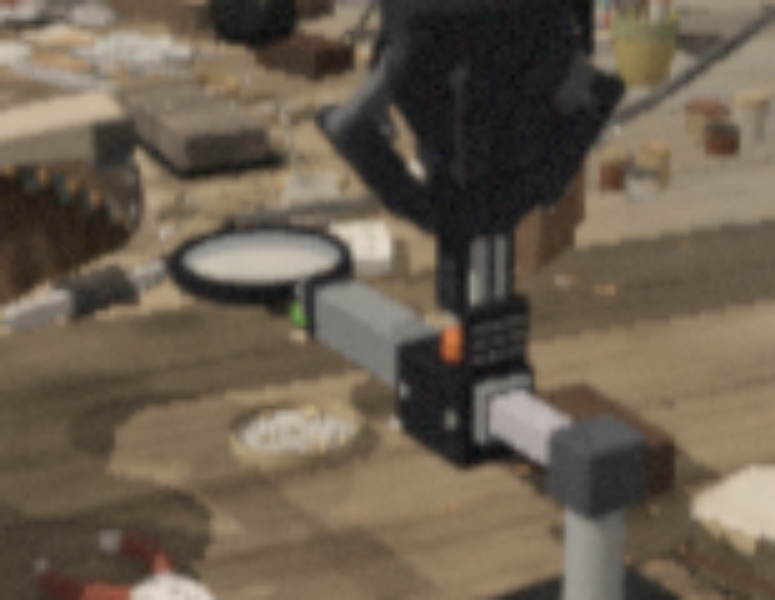

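Emit:
send_rows:
  targets:
    - [-0.00014,0.001,0,0,255]
    - [-0.00014,0.001,0,0,255]
    - [-0.00014,0.001,0,0,255]
    - [-0.00014,0.001,0.001,0,255]
    - [0,0,0.01,0,255]
    - [0,0,0.03,0,255]
    - [0,0,0.03,0,255]
    - [-0.01,0.03,0.02,0,255]
    - [-0.01,0.04,0.01,0,255]
    - [-0.01,0.04,0,0,255]
    - [-0.01,0.04,0,0,255]
    - [-0.01,0.04,0,0,255]

```text
clock: 14.55
tcp_pos: [0.4259, 0.0988, 0.2148]
orientation: [0.0, 0.998, 0.069, 0.001]
wrist_force: [1.3, -0.8, 0.1]
finger_gap: 0.0003
```

Emit:
send_rows:
  targets:
    - [-0.01,0.04,0,0,255]
    - [-0.01,0.04,0,0,255]
    - [-0.01,0.04,0,0,255]
    - [0,0,0,0,255]

```text
clock: 14.95
tcp_pos: [0.3949, 0.2213, 0.2145]
orientation: [-0.001, 0.997, 0.072, 0.001]
wrist_force: [-0.8, -0.5, -0.2]
finger_gap: 0.0001
```

```bash
python3 look.py 6; python3 - <<'E'
from h import *
r=eyes.read_camera("top");m=orange(r["img"],0);m[:205]=0;m[235:]=0;m[:,:265]=0;m[:,340:]=0
v,u=np.nonzero(m);print(len(u),u.mean(),v.mean(),at_z(r,(u.mean(),v.mean()),.1095),np.median(cloud(r)[m],0))
for n in ["dish_stones","cream_tin","red_pliers","dark_box"]:
    print(n,[(c,x["conf"],x["xyz"]) for c in("top","side") for x in eyes.tip_of(n,c)[:1]])
E
```

```text
[(0.75, [0.4504, 0.0731, 0.0869])] [(0.79, [0.4542, 0.0728, 0.088])]
(np.float32(225.5), np.float32(224.75)) 18.275 [0.4532859  0.07629209 0.091     ]
[0.3965 0.217  0.214 ] [-0.41 -0.08 -0.05] 15.15
28 298.82142857142856 213.82142857142858 [ 0.47622097 -0.08945581  0.1095    ] [ 0.4769023  -0.08900115  0.10785007]
dish_stones [('top', 0.58, [0.4598, 0.0599, -0.0014]), ('side', 0.8, [0.4557, 0.0559, 0.0006])]
cream_tin [('top', 0.75, [0.5967, -0.1517, -0.0007]), ('side', 0.92, [0.5971, -0.1534, 0.0003])]
red_pliers [('top', 0.65, [0.351, -0.0541, -0.0013]), ('side', 0.81, [0.3514, -0.0573, -0.0041])]
dark_box [('top', 0.81, [0.5664, -0.0261, -0.0019]), ('side', 0.64, [0.5658, -0.021, -0.0003])]
```

View pics/s6.png

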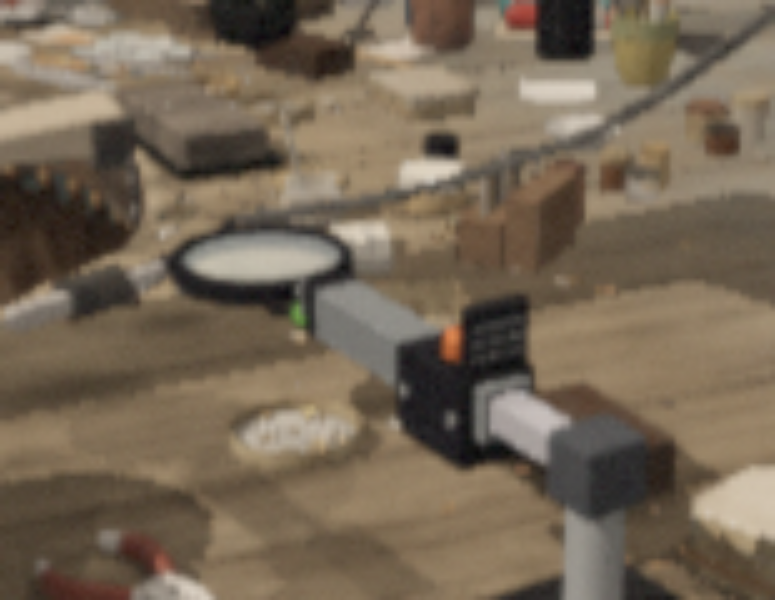

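Button is out (depth 0.1079, the same as at the start), the tube has slid about 43 mm, the bystanders are in place and the arm is clear.

```bash
python3 -c "
from workcell import ticket
print(ticket.hand_in())"
```

```text
the job is handed in; nothing more can be done
None
```

The tube was slid in by one hole and locked there, and the job is handed in. `hand_in` reports no verdict.

- **What I did:** With the shut fingers I pressed the button about 5.8 mm, at about 6 N, and slid the tube about 12 mm. I then lifted off the button and pushed gently on the tab, at about 3–5 N. The resistance dropped at about 41 mm. After about 2 mm more of easy sliding, within the play of the hole, the tube stopped dead at about 6 N. I then backed off and raised the arm clear.
- **Tube position:** The button moved 43 mm between the first and last pictures from above, and the lens 42–46 mm. Both lie in the range where only the next hole can be.
- **Button:** Its top reads the same height as at the start (0.1079 m against 0.1077 m), so it is out.
- **Forces and bystanders:** The highest force I read on the wrist was about 6.5 N, though readings came only at the end of each move. The bystanders are within about 6 mm of their first readings, about what the networks' error allows.
- **Time:** About 15 s of the 48 s were used.
- **Disagreements:** None of the last checks failed. Single lens readings scattered by about 3 mm.

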